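# Make up two joystick drive kits

## Task

Make up two kits on the kitting pallets. The blue pallet gets the finished joystick board, laid in its four-corner nest, and the large 27-tooth gear on its post; the black pallet gets the empty carrier frame in the large nest, the bare stick unit in the small nest and the small 14-tooth gear on its post. Everything must lie flat and fully seated on its pallet; leave the spare 20-tooth gear, the blue dongle and the red pen where they are.

Things in the scene. Friction and masses are not known exactly. Their poses are not given: they have to be found in the camera images.
- pallet_blue: Blue pallet, fixed plate 150 x 110 x 10 mm (x, y, z); origin: centre of underside, z up. On its top: board nest of 4 grey corner locators, 7 mm high with sloped lead-in, mid-sides open, centre x -36, y 0, clear 48 (x) by 74 (y) mm, so the board's y goes along the pallet's y, either way round; gear post at x +42, y 0, 10 mm thick, 16 mm high, top 6 mm a cone.
- pallet_black: Black pallet, fixed plate, size, origin and locators as the blue one's. Large nest (carrier frame): centre x -36, y 0, clear 54 (x) by 78 (y) mm, frame's y along the pallet's y, either way round. Small nest (stick unit): centre x +40, y +24, clear 39 (x) by 43 (y) mm, unit's y along the pallet's y, either way round. Gear post at x +40, y -32, 6 mm thick, 16 mm high, top 6 mm a cone.
- board_mid (a point): Finished joystick board: tan milled plate 42 x 68 x 6 mm (its x, y, z) carrying a round black joystick and a white socket, 10 mm high in all. This point: middle of the board, 5 mm above its underside; z up. Lies loose on the bench; grasp it across its x (42 mm), by the edges of the plate.
- frame_mid (a point): Empty carrier frame: tan milled frame 48 x 72 x 10 mm (its x, y, z) with two square openings and nothing mounted in them; its side edges are 8 mm high. This point: middle of the frame, 5 mm above its underside; z up. Loose; grasp it across its x (48 mm).
- stick_mid (a point): Bare stick unit: round black joystick on a light metal cage, 33 x 37 x 16 mm in all; the solid cage is 28 mm (its x) by 30 mm (its y), 10 mm high. This point: middle of the cage, 8 mm above its underside; z up. Loose; grasp the cage across its x (28 mm).
- gear_large_mid (a point): Large spur gear, 27 teeth: steel disc 58 mm in diameter and 10 mm thick, lying flat, with a brass hub 24 mm in diameter that stands up to 24 mm above the underside; bore 14 mm right through. This point: on the axis, 12 mm above the underside; z up. Loose; grasp the hub above the disc (10 to 24 mm above the underside).
- gear_small_mid (a point): Small spur gear, 14 teeth: steel disc 32 mm in diameter and 10 mm thick, lying flat, with a brass hub 18 mm in diameter that stands up to 24 mm above the underside; bore 10 mm right through. This point: on the axis, 12 mm above the underside; z up. Loose; grasp the hub above the disc (10 to 24 mm above the underside).
- gear_mid_mid (a point): Spare middle-size spur gear, 20 teeth: steel disc 44 mm in diameter, 10 mm thick, brass hub 18 mm in diameter up to 24 mm, bore 10 mm. Belongs to neither kit; stays where it lies. This point: on the axis, 12 mm above the underside.
- dongle: Blue USB dongle, 18 x 48 x 12 mm, lying on the bench near the robot; a bystander, to be left alone. Origin: centre of its underside; long side along its y.
- pen: Red pen, 12 x 145 x 9 mm, lying on the bench beyond the work; a bystander, to be left alone. Origin: centre of its underside; long side along its y.
Things that resemble listed ones, but are neither listed nor needed, are in the scene too. Leave any green look-alike of the part that bears board_mid alone.

How it is judged (in metres and radians):
At the end, for the whole second after the job is handed in: Each part at its own nest or post on its own pallet: board and frame within 9 mm, stick unit within 11 mm, gears over their posts within 5 mm; all flat (0.1 rad), seated on the plate (height within 3 mm) and at rest; spare gear, dongle and pen within 15 mm of their starts (x of board_mid in the frame of pallet_blue between -0.045 and -0.027 m and y of board_mid in the frame of pallet_blue between -0.009 and 0.009 m and z of board_mid in the frame of pallet_blue between 0.012 and 0.018 m and angle between each of board_mid, gear_large_mid, frame_mid, gear_small_mid, stick_mid's own z axis and vertical below 0.1 rad and x of gear_large_mid in the frame of pallet_blue between 0.037 and 0.047 m and y of gear_large_mid in the frame of pallet_blue between -0.005 and 0.005 m and z of gear_large_mid in the frame of pallet_blue between 0.019 and 0.025 m and x of frame_mid in the frame of pallet_black between -0.045 and -0.027 m and y of frame_mid in the frame of pallet_black between -0.009 and 0.009 m and z of frame_mid in the frame of pallet_black between 0.012 and 0.018 m and x of gear_small_mid in the frame of pallet_black between 0.035 and 0.045 m and y of gear_small_mid in the frame of pallet_black between -0.037 and -0.027 m and z of gear_small_mid in the frame of pallet_black between 0.019 and 0.025 m and x of stick_mid in the frame of pallet_black between 0.029 and 0.051 m and y of stick_mid in the frame of pallet_black between 0.013 and 0.035 m and z of stick_mid in the frame of pallet_black between 0.015 and 0.021 m and distance of each of gear_mid_mid, dongle, pen from where it was at the start of the episode below 0.015 m); the robot touches nothing.
It also fails if it takes over 99 s, if anything falls off the work surface, if the arm or the gripper's body presses on something with over 40 N, if the wrist force passes 120 N, or if a joint passes its speed limit or range.

## Robot

A 6-joint arm with a two-finger parallel gripper is mounted at the origin on a cart in front of the work surface, level with it; the furniture and walls round the work are solid. World frame = base frame: x ahead of the robot, y to its left, z up, the work surface at z = 0. Lengths are in mm, angles in rad, forces in N, time in s.
With the tool pointing down it reaches from about 275 to 750 mm from the base axis. Payload 10.2 kg.
Tool frame: the origin (TCP) lies midway between the tips of the shut fingers; the grasp point (between the pads) lies 19 mm behind it; z points along the fingers, y is the line along which they close (so a half turn about z gives the same grasp; the last joint's range is limited). The gripper opens to 85 mm and grips with 20 to 120 N. Pads are 22 mm wide; open, the fingers measure 114 mm over their backs; the gripper's body (76 mm by 85 mm) begins 54 mm behind the grasp point. The pads swing forward as they close: fully open they stand 13 mm farther back than shut.
Start: joints at [-0.223, 0.313, 1.498, -0, 1.331, -0.223], TCP at [525.006, -0.013, 231.294] pointing down, gripper open.
Joint ranges: [-2.94, 2.94], [-0.97, 2.17], [0.19, 2.56], [-1.23, 4.37], [0.02, 3.11], [-2.88, 2.88]. Speed limits (rad/s): [2.39, 2.39, 3.01, 3.14, 3.14, 3.14].

## Interface

Orientations are given as a unit quaternion [w, x, y, z].
In Python, from rig import ctrl gives the robot as it stands.
- The arm moves only by the tool send_rows, never from a script. Its argument "targets" is a list of rows, each a list of 7 numbers: the closure, from -1 (fully open) to 1 (shut), so that 0 is half open, then the shift along the tool's x, y, z in m, then the turn, a rotation vector about the tool's x, y, z in rad. In form: [[claw, dx, dy, dz, ax, ay, az], ...]. A call has exactly 10 rows; each row shifts and turns the commanded pose from where the row before left it, along the tool's axes as they then stand; what a row does not reach is not made up. A row lasts 1/8 s, in which the tool goes at most 62.5 mm and 10.7 degrees, less where a joint would pass 70% of its speed; a pose out of reach is approached as far as the arm can. A call with a gripper value outside its range is refused whole. The fingers move at their own pace and stop on an object; "squeeze" is the grip in N (left out, the last holds). Time passes only in rows, so rows that do not move let the fingers close, or fill a call up. It gives the time, the measured TCP pose, the force, the opening and the grip force at its end, in the units of the state.
- ctrl.sense(): the state, without advancing time (a new reading comes with each control period).
- ctrl.capture(name): name is "scene" or "side" or "wrist"; returns a dict with "img" (480x640x3 uint8, red, green, blue), "camera_matrix" (3x3 intrinsics, pixels), "R" (3x3) and "t" (3): a world point X has camera coordinates R X + t. Camera axes: x right, y down, z forward; pixel columns grow to the right and rows downward; lengths in mm; the calibration is good to about 2 mm. The wrist camera is an equidistant fisheye: a pixel r from the principal point sees the ray r / f radians off the axis. A picture is of the moment at which its call begins. There is no depth.
- ctrl.finish_job(): hands the job in; it is judged then, once.
Trained networks look in a picture, given as the dict that the camera call returned (one of the last four; its "shot" number tells which), for a name from the list of things; names that differ only in an ending like _2 or _b are one class to them, and where a whole thing is asked for, a point or a joint stands for the part that bears it (a point fixed in the world has none). Each returns a list of dicts, best first, with "score" (0 to 1); they miss things now and then, are a little off and sometimes report something else, mostly with a low value. They report only what shows in the picture. A call takes as long as a camera call. They do not tell look-alikes from the thing itself.
- ctrl.boxes_of(query, picture): "extent" ([left, top, width, height] in pixels, round what is visible of it).
- ctrl.landmark_of(query, picture): "point" ([column, row] in pixels: a listed point, or the origin of a listed thing).
The state is a dict: "time_s": time; "joints": joint angles; "dq": joint speeds; "tau": joint torques, N m; "eef_pos": TCP position; "ee_rot": TCP orientation; "force": force on the tool from outside, world axes, zero at the start; "wrist_torque": the same for the moment, N m; "grip_width": opening from 0.0 (shut) to 1.0 (fully open); "grip_force": force on a finger pad.
Only numpy, scipy, OpenCV 4.12 (cv2) and the standard library are available. Lean on these libraries where they do the work, as an engineer would, in place of code of your own. Each camera call takes 0.05 s, during which the arm holds its last target. There are 200 camera calls.

## Working session

There is one attempt and no reset: what is moved stays moved. The work goes in short steps, Python scripts to look and compute and a tool call to move; the robot and the scene stay as the last step left them, time stands still between calls to the robot, and variables do not carry over. Pictures are saved under pics/ and viewed, at most 14 in all, crops included, and the job is handed in when it is done.

Besides the shell and the picture viewer there is one more tool, called after "Request:" by a JSON object that holds its "api" and its "payload", one argument or row to a line. send_rows: Moves the arm, as the interface text tells. Its arguments: {"type":"object","properties":{"targets":{"type":"array"},"squeeze":{"type":"number"}},"required":["targets"]}

```bash
mkdir -p pics; ls; cat > h.py <<'E'
import numpy as np, cv2
from rig import ctrl
NAMES=["pallet_blue","pallet_black","board_mid","frame_mid","stick_mid","gear_large_mid","gear_small_mid","gear_mid_mid","dongle","pen"]
H=dict(pallet_blue=0,pallet_black=0,board_mid=5,frame_mid=5,stick_mid=8,gear_large_mid=12,gear_small_mid=12,gear_mid_mid=12,dongle=0,pen=0)
def ray(p,px,fish=False):
    K=p["camera_matrix"];R=np.array(p["R"]);t=np.array(p["t"]);K=np.array(K)
    x=(px[0]-K[0,2])/K[0,0];y=(px[1]-K[1,2])/K[1,1]
    if fish:
        r=np.hypot(x,y);s=np.sin(r)/r if r>1e-9 else 1;d=np.array([x*s,y*s,np.cos(r)])
    else: d=np.array([x,y,1])
    return -R.T@t, R.T@d
def hit(p,px,z,fish=False):
    c,d=ray(p,px,fish); return c+d*(z-c[2])/d[2]
def proj(p,X,fish=False):
    K=np.array(p["camera_matrix"]);q=np.array(p["R"])@np.array(X,float)+np.array(p["t"])
    if fish:
        n=np.hypot(q[0],q[1]);th=np.arctan2(n,q[2]);x,y=q[:2]/max(n,1e-9)*th
    else: x,y=q[:2]/q[2]
    return np.array([K[0,0]*x+K[0,2],K[1,1]*y+K[1,2]])
def save(n,img): cv2.imwrite("pics/"+n,cv2.cvtColor(img,cv2.COLOR_RGB2BGR))
def cap(n): return ctrl.capture(n)
E
python3 - <<'E'
from h import *
for c in ["scene","side","wrist"]:
    p=cap(c); save(c+"0.png",p["img"]); 
    print(c,(-np.array(p["R"]).T@p["t"]).round(),np.array(p["camera_matrix"])[0].round(1))
    for n in NAMES:
        l=ctrl.landmark_of(n,p)[:4]
        print(n,[(np.round(a["point"]).tolist(),round(a["score"],2),hit(p,a["point"],H[n],c=="wrist").round()[:2].tolist()) for a in l])
s=ctrl.sense();print(s["ee_rot"],s["time_s"])
E
```

```text
pics
scene [-254. -454.  582.] [591.8   0.  318.3]
pallet_blue [([232.0, 237.0], 0.67, [446.0, 376.0])]
pallet_black [([413.0, 273.0], 0.86, [572.0, 18.0])]
board_mid [([297.0, 238.0], 0.6, [525.0, 267.0]), ([303.0, 212.0], 0.23, [623.0, 338.0])]
frame_mid [([303.0, 213.0], 0.6, [621.0, 334.0])]
stick_mid [([368.0, 226.0], 0.46, [660.0, 185.0])]
gear_large_mid [([274.0, 265.0], 0.95, [409.0, 218.0]), ([410.0, 270.0], 0.45, [562.0, 18.0])]
gear_small_mid [([323.0, 270.0], 0.7, [457.0, 140.0])]
gear_mid_mid [([352.0, 243.0], 0.52, [572.0, 161.0])]
dongle [([237.0, 280.0], 0.57, [342.0, 248.0])]
pen [([424.0, 230.0], 0.68, [735.0, 93.0])]
side [ 499. 1013.  686.] [581.7   0.  321.9]
pallet_blue [([358.0, 333.0], 0.69, [456.0, 378.0]), ([420.0, 282.0], 0.36, [347.0, 251.0])]
pallet_black [([296.0, 205.0], 0.87, [580.0, 33.0]), ([357.0, 231.0], 0.17, [457.0, 111.0])]
board_mid [([466.0, 339.0], 0.62, [287.0, 386.0]), ([323.0, 279.0], 0.58, [517.0, 262.0])]
frame_mid [([260.0, 308.0], 0.89, [617.0, 337.0])]
stick_mid [([246.0, 251.0], 0.6, [660.0, 196.0])]
gear_large_mid [([387.0, 264.0], 0.78, [404.0, 220.0])]
gear_small_mid [([357.0, 233.0], 0.75, [457.0, 133.0])]
gear_mid_mid []
dongle [([419.0, 284.0], 0.82, [348.0, 257.0])]
pen [([213.0, 223.0], 0.5, [739.0, 105.0]), ([384.0, 262.0], 0.47, [408.0, 203.0])]
wrist [524.  69. 376.] [371.6   0.  316.4]
pallet_blue []
pallet_black [([372.0, 182.0], 0.94, [581.0, 26.0])]
board_mid []
frame_mid []
stick_mid [([450.0, 27.0], 0.89, [661.0, 193.0])]
gear_large_mid [([203.0, 4.0], 0.79, [409.0, 216.0])]
gear_small_mid [([240.0, 73.0], 0.74, [450.0, 137.0])]
gear_mid_mid [([361.0, 50.0], 0.95, [567.0, 159.0])]
dongle []
pen [([510.0, 122.0], 0.74, [736.0, 99.0]), ([201.0, 1.0], 0.25, [404.0, 224.0])]
[-1.91129781e-06  7.07099365e-01  7.07114197e-01 -7.20076521e-07] 1.65
```

View pictures.

View pics/scene0.png

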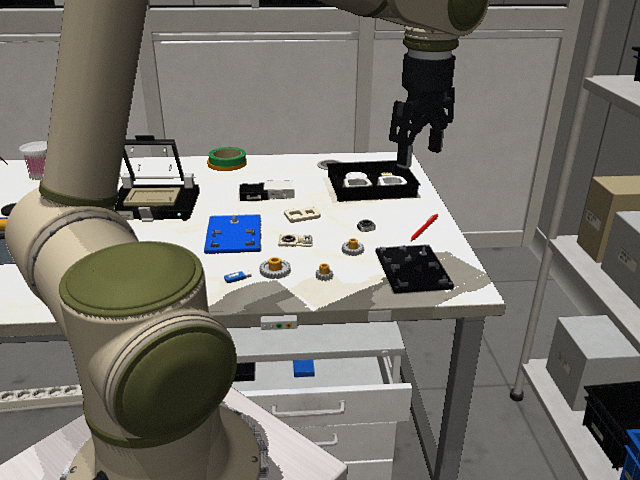

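View pics/side0.png

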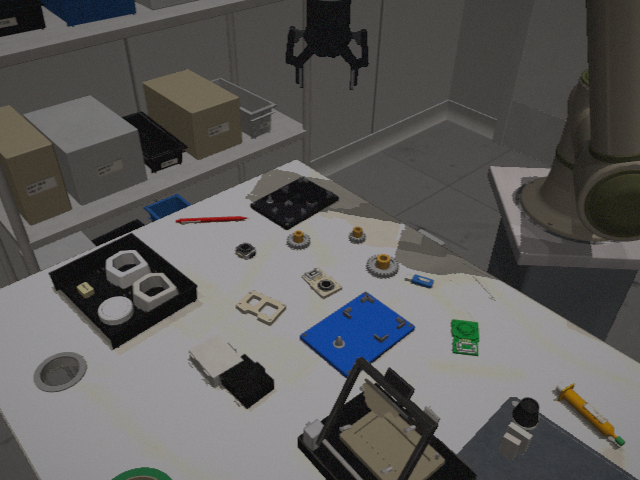

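Two flat tan parts can be mistaken for each other: the board with joystick and socket (side 323,283) and the empty frame (side 260,307). The green look-alike at (465,337) is rejected. Gears by size: large (383,263), small (357,234), spare (298,240). The stick unit is at (246,251). Next I move the wrist camera above them for a close check.

Request:
{"api": "send_rows", "payload": {
  "targets": [
    [-1, 0.03, 0, -0.015, 0, 0, 0],
    [-1, 0.03, 0, -0.015, 0, 0, 0],
    [-1, 0.03, 0, -0.015, 0, 0, 0],
    [-1, 0.03, 0, -0.015, 0, 0, 0],
    [-1, 0.03, 0, -0.015, 0, 0, 0],
    [-1, 0.03, 0, -0.015, 0, 0, 0],
    [-1, 0, 0, 0, 0, 0, 0],
    [-1, 0, 0, 0, 0, 0, 0],
    [-1, 0, 0, 0, 0, 0, 0],
    [-1, 0, 0, 0, 0, 0, 0]
  ]
}}

```text
time_s: 2.9
eef_pos: [525.0, 179.4, 321.0]
ee_rot: [-0.0, 0.707, 0.707, -0.0]
force: [-0.1, -0.2, -0.3]
grip_width: 0.999
grip_force: 0.0
```

```bash
python3 - <<'E'
from h import *
import pickle
p=cap("wrist"); save("w1.png",p["img"]); pickle.dump(p,open("w1.pkl","wb"))
print((-np.array(p["R"]).T@p["t"]).round(),np.array(p["R"]).round(3).tolist(),p["camera_matrix"])
for n in NAMES:
    l=ctrl.landmark_of(n,p)[:3]
    print(n,[(np.round(a["point"]).tolist(),round(a["score"],2),hit(p,a["point"],H[n],True).round(1)[:2].tolist()) for a in l])
s=ctrl.sense();print(s["eef_pos"],s["time_s"])
E
```

```text
[524. 248. 466.] [[1.0, -0.001, 0.0], [-0.001, -0.963, 0.271], [-0.0, -0.271, -0.963]] [[371.64829954   0.         316.39146216]
 [  0.         371.64829954 241.23241261]
 [  0.           0.           1.        ]]
pallet_blue [([258.0, 40.0], 0.86, [451.9, 377.7])]
pallet_black [([358.0, 304.0], 0.68, [582.0, 25.9])]
board_mid [([306.0, 124.0], 0.72, [512.2, 267.5]), ([258.0, 39.0], 0.66, [452.6, 378.2]), ([133.0, 51.0], 0.55, [281.0, 381.3])]
frame_mid [([393.0, 72.0], 0.56, [618.9, 335.5]), ([225.0, 166.0], 0.49, [408.7, 216.8])]
stick_mid [([426.0, 184.0], 0.69, [664.1, 195.5])]
gear_large_mid [([225.0, 165.0], 0.61, [411.2, 218.6])]
gear_small_mid [([261.0, 228.0], 0.96, [454.3, 137.8])]
gear_mid_mid [([349.0, 216.0], 0.72, [564.9, 153.6]), ([176.0, 146.0], 0.18, [347.3, 246.4])]
dongle [([176.0, 145.0], 0.68, [341.3, 246.8])]
pen [([425.0, 185.0], 0.74, [665.4, 193.1]), ([469.0, 254.0], 0.62, [737.9, 97.9])]
[525.01208528 179.98645245 321.3039728 ] 3.45
```

View pics/w1.png

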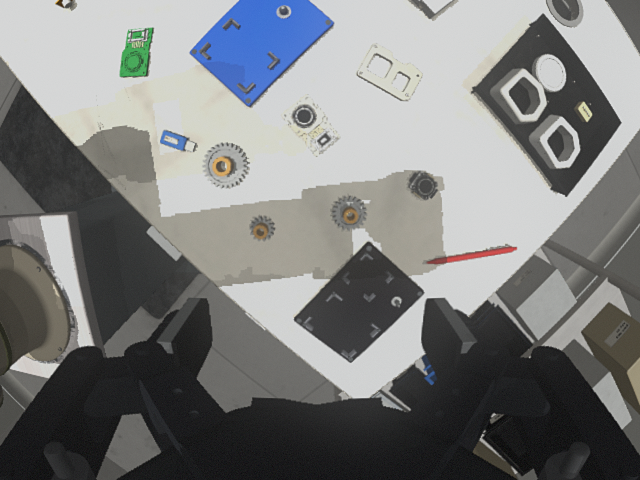

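The wrist view shows every target:
- Board (312,125), with joystick and socket. The green copy is at (137,52).
- Frame (390,72).
- Stick (424,185).
- Large gear (226,165), small gear (262,228), spare gear (349,213).
- Blue pallet post (284,12), black pallet post (397,301).

I'll take one more view from further left.

Request:
{"api": "send_rows", "payload": {
  "targets": [
    [-1, 0.03, 0, 0.02, 0, 0, 0],
    [-1, 0.03, 0, 0.02, 0, 0, 0],
    [-1, 0.03, 0, 0.02, 0, 0, 0],
    [-1, 0.03, 0, 0.02, 0, 0, 0],
    [-1, 0.03, 0, 0.01, 0, 0, 0],
    [-1, 0, 0, 0, 0, 0, 0],
    [-1, 0, 0, 0, 0, 0, 0],
    [-1, 0, 0, 0, 0, 0, 0],
    [-1, 0, 0, 0, 0, 0, 0],
    [-1, 0, 0, 0, 0, 0, 0]
  ]
}}

```text
time_s: 4.7
eef_pos: [525.1, 329.7, 231.5]
ee_rot: [0.0, 0.707, 0.707, 0.0]
force: [-0.9, 0.5, -1.0]
grip_width: 0.998
grip_force: 0.0
```

```bash
cat >> h.py <<'E'
def rect(p,cx,cy,z,half=60,s=4):
    """top-down patch: columns=+x world, rows=-y world, s px/mm"""
    n=int(2*half*s);g=(np.arange(n)/s-half)
    X,Y=np.meshgrid(cx+g,cy-g)
    K=np.array(p["camera_matrix"]);P=np.stack([X,Y,np.full_like(X,z)],-1)@np.array(p["R"]).T+np.array(p["t"])
    r=np.hypot(P[...,0],P[...,1]);th=np.arctan2(r,P[...,2]);k=th/np.maximum(r,1e-9)
    u=K[0,0]*P[...,0]*k+K[0,2];v=K[1,1]*P[...,1]*k+K[1,2]
    return cv2.remap(p["img"],u.astype(np.float32),v.astype(np.float32),cv2.INTER_LINEAR)
E
python3 - <<'E'
from h import *
import pickle
p=cap("wrist"); pickle.dump(p,open("w2.pkl","wb"))
w1=pickle.load(open("w1.pkl","rb"))
w0=dict(w1);w0["img"]=cv2.cvtColor(cv2.imread("pics/wrist0.png"),cv2.COLOR_BGR2RGB);w0["t"]=-np.array(w1["R"])@np.array([524.,69,376]);pickle.dump(w0,open("w0.pkl","wb"))
s=ctrl.sense();print(s["eef_pos"],s["time_s"],-np.array(p["R"]).T@p["t"])
T=[rect(p,452,378,10,100,1.35),rect(p,515,265,6,60,2.25),rect(p,618,335,8,60,2.25),rect(w0,664,195,10,40,3.375),rect(w0,582,26,10,100,1.35)]
T+=[rect(p,410,218,10,50,2.7)]
T=[cv2.resize(t,(266,266)) for t in T]
save("m1.png",np.vstack([np.hstack(T[:3]),np.hstack(T[3:])]))
E
```

```text
[525.09168058 329.76448174 231.45753037] 4.75 [524.27820798 398.47669114 376.31845685]
```

View pics/m1.png

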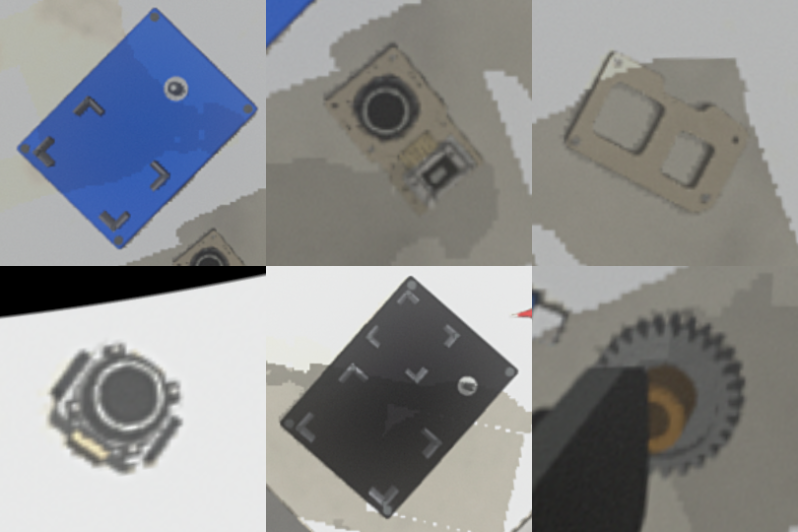

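```bash
python3 - <<'E'
from h import *
import pickle
w0,w2=[pickle.load(open(f"w{i}.pkl","rb")) for i in (0,2)]
def over(p,cx,cy,z,half,a,L,W,tile=300):
    s=tile/2/half; im=rect(p,*np.round((cx,cy)),z,half,s)
    o=np.round((cx,cy)); u=np.array([np.cos(a),np.sin(a)]);v=np.array([-u[1],u[0]])
    q=[np.array([cx,cy])-o+i*u*L/2+j*v*W/2 for i,j in((1,1),(1,-1),(-1,-1),(-1,1))]
    q=[((half+x)*s,(half-y)*s) for x,y in q]
    im=np.ascontiguousarray(im); cv2.polylines(im,[np.round(q).astype(int)],True,(255,0,0),1); return im
out=[]
for nm,p,c in(("blue",w2,(452,378)),("black",w0,(582,26))):
    s=4;im=rect(p,*c,10,110,s);hsv=cv2.cvtColor(im,cv2.COLOR_RGB2HSV)
    m=((hsv[...,0]>100)&(hsv[...,0]<130)&(hsv[...,1]>120)) if nm=="blue" else (hsv[...,2]<85)
    m=cv2.morphologyEx(m.astype(np.uint8),cv2.MORPH_OPEN,np.ones((15,15)))
    n,l,st,ce=cv2.connectedComponentsWithStats(m);k=l[440,440] or 1+np.argmax(st[1:,4])
    pts=np.argwhere(l==k)[:,::-1].astype(np.float32)
    (x,y),(w,h),a=cv2.minAreaRect(pts);box=cv2.boxPoints(((x,y),(w,h),a))
    e=max([box[1]-box[0],box[2]-box[1]],key=np.linalg.norm);th=np.arctan2(-e[1],e[0])
    X=c[0]+x/s-110;Y=c[1]-(y/s-110);print(nm,X,Y,w/s,h/s,np.degrees(th))
    if np.cos(th-.8)<0: th+=np.pi
    out.append(over(p,X,Y,10,105,th,150,110))
out.append(over(w2,518.2,265,6,45,np.radians(-52.3),68,42))
out.append(over(w2,616.7,334.1,8,45,np.radians(-26.3),72,48))
save("m2.png",np.vstack([np.hstack(out[:2]),np.hstack(out[2:])]))
E
```

```text
blue 454.9100799560547 381.575927734375 109.03617858886719 148.68325805664062 45.481464
black 581.3599090576172 27.528289794921875 109.44651794433594 148.46861267089844 48.65223
```

View pics/m2.png

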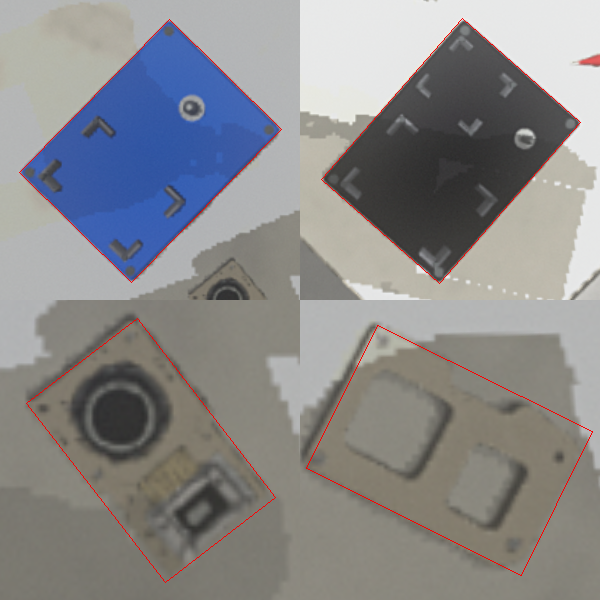

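Overlays fit well: both pallets, the board (joystick and socket visible) and the frame all match their sizes. Board grasp: TCP (518,265), turn -0.658.

Request:
{"api": "send_rows", "payload": {
  "targets": [
    [-1, -0.0325, -0.0035, 0, 0, 0, 0],
    [-1, -0.0325, -0.0035, 0, 0, 0, 0],
    [-1, 0, 0, 0.04, 0, 0, -0.1645],
    [-1, 0, 0, 0.04, 0, 0, -0.1645],
    [-1, 0, 0, 0.04, 0, 0, -0.1645],
    [-1, 0, 0, 0.04, 0, 0, -0.1645],
    [-1, 0, 0, 0.03, 0, 0, 0],
    [-1, 0, 0, 0.025, 0, 0, 0],
    [-1, 0, 0, 0.016, 0, 0, 0],
    [-1, 0, 0, 0, 0, 0, 0]
  ],
  "squeeze": 50
}}

```text
time_s: 6.0
eef_pos: [517.6, 264.9, -0.3]
ee_rot: [-0.001, 0.441, 0.898, -0.0]
force: [0.1, 0.3, 0.8]
grip_width: 0.998
grip_force: 0.0
```

```bash
cat >> h.py <<'E'
from scipy.spatial.transform import Rotation as Ro
def st():
    s=ctrl.sense();q=s["ee_rot"];R=Ro.from_quat([q[1],q[2],q[3],q[0]]).as_matrix()
    psi=np.degrees(np.arctan2(R[1,0],R[0,0]))
    print("t",round(s["time_s"],2),"tcp",np.round(s["eef_pos"],1),"psi",round(psi,2),"zdown",np.round(R[:,2],3),"F",np.round(s["force"],1),"gw",round(s["grip_width"],3),round(s["grip_force"],1),"q",np.round(s["joints"],2))
    return s,R,psi
def delta(x,y,psi_t=None):
    """shift in tool x,y (m) to world x,y and turn az (rad) to psi_t deg"""
    s,R,psi=st();d=R.T@np.array([x-s["eef_pos"][0],y-s["eef_pos"][1],0]);print("tool dxy mm",d.round(1))
    if psi_t is not None: print("az",round(np.radians((psi-psi_t+180)%360-180),3))
E
python3 -c "
from h import *
delta(518.2,265,127.7)"
```

```text
t 6.0 tcp [ 5.176e+02  2.649e+02 -3.000e-01] psi 127.7 zdown [-0.001 -0.    -1.   ] F [0.1 0.3 0.8] gw 0.998 0.0 q [ 0.27  0.71  1.54  0.    0.89 -0.39]
tool dxy mm [-0.2  0.5 -0. ]
az 0.0
```

Request:
{"api": "send_rows", "payload": {
  "targets": [
    [1, 0, 0, 0, 0, 0, 0],
    [1, 0, 0, 0, 0, 0, 0],
    [1, 0, 0, 0, 0, 0, 0],
    [1, 0, 0, 0, 0, 0, 0],
    [1, 0, 0, 0, 0, 0, 0],
    [1, 0, 0, -0.015, 0, 0, 0],
    [1, 0, 0, -0.025, 0, 0, 0],
    [1, 0, 0, -0.025, 0, 0, 0],
    [1, 0, 0, 0, 0, 0, 0],
    [1, 0, 0, 0, 0, 0, 0]
  ]
}}

```text
time_s: 7.25
eef_pos: [517.6, 264.9, 64.8]
ee_rot: [-0.0, 0.441, 0.898, -0.0]
force: [-0.7, 0.0, -0.4]
grip_width: 0.458
grip_force: 50.2
```

```bash
python3 -c "
from h import *
delta(429.7,355.8,135.5)
p=cap('wrist');save('w3.png',p['img'][200:480])"
```

```text
t 7.25 tcp [517.6 264.9  64.8] psi 127.7 zdown [-0.001 -0.    -1.   ] F [-0.7  0.  -0.4] gw 0.458 50.2 q [ 0.27  0.61  1.51 -0.    1.02 -0.39]
tool dxy mm [125.7 -14.    0. ]
az -0.136
```

View pics/w3.png

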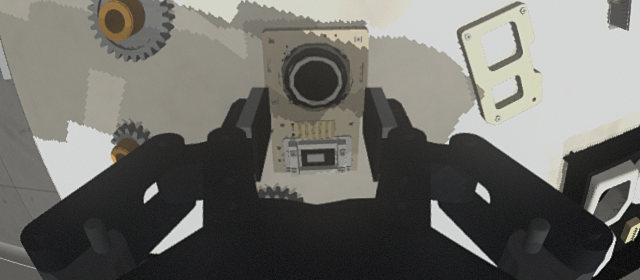

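Board is gripped squarely. Carrying it to the blue nest.

Request:
{"api": "send_rows", "payload": {
  "targets": [
    [1, 0.0315, -0.0035, 0, 0, 0, 0],
    [1, 0.0315, -0.0035, 0, 0, 0, 0],
    [1, 0.0315, -0.0035, 0, 0, 0, 0],
    [1, 0.0315, -0.0035, 0, 0, 0, -0.136],
    [1, 0, 0, 0, 0, 0, 0],
    [1, 0, 0, 0.02, 0, 0, 0],
    [1, 0, 0, 0.015, 0, 0, 0],
    [1, 0, 0, 0.01, 0, 0, 0],
    [1, 0, 0, 0.008, 0, 0, 0],
    [1, 0, 0, 0, 0, 0, 0]
  ]
}}

```text
time_s: 8.55
eef_pos: [430.1, 356.1, 12.1]
ee_rot: [0.0, 0.379, 0.925, 0.0]
force: [-0.6, -0.1, -0.0]
grip_width: 0.459
grip_force: 50.2
```

```bash
python3 -c "
from h import *
delta(429.7,355.8,135.5)
p=cap('wrist');save('w4.png',p['img'][200:480])"
```

```text
t 8.55 tcp [430.1 356.1  12.1] psi 135.47 zdown [ 0.  0. -1.] F [-0.6 -0.1 -0. ] gw 0.459 50.2 q [ 0.48  0.65  1.61 -0.    0.88 -0.31]
tool dxy mm [ 0.1 -0.5 -0. ]
az -0.0
```

View pics/w4.png

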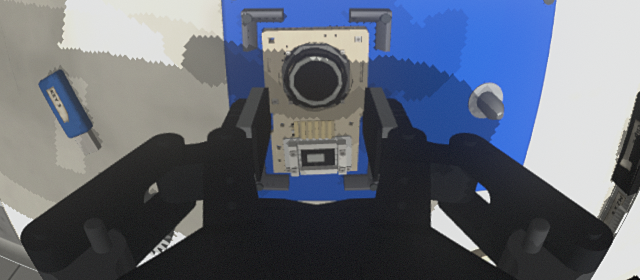

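The board is over the nest, between the locators. Lower, release and lift.

Request:
{"api": "send_rows", "payload": {
  "targets": [
    [1, 0, 0, 0.0015, 0, 0, 0],
    [1, 0, 0, 0, 0, 0, 0],
    [-0.4, 0, 0, 0, 0, 0, 0],
    [-0.4, 0, 0, 0, 0, 0, 0],
    [-0.4, 0, 0, 0, 0, 0, 0],
    [-0.4, 0, 0, -0.015, 0, 0, 0],
    [-0.4, 0, 0, -0.045, 0, 0, 0],
    [-0.4, 0, 0, -0.06, 0, 0, 0],
    [-0.4, 0, 0, -0.06, 0, 0, 0],
    [-0.4, 0, 0, 0, 0, 0, 0]
  ]
}}

```text
time_s: 9.85
eef_pos: [431.4, 357.1, 196.5]
ee_rot: [0.003, 0.379, 0.926, 0.004]
force: [0.3, 0.1, -0.4]
grip_width: 0.7
grip_force: 0.0
```

```bash
cat >> h.py <<'E'
def lm(p,names,fish=True,dz=0):
    for n in names:
        for a in ctrl.landmark_of(n,p)[:2]: print(n,round(a["score"],2),np.round(a["point"]),hit(p,a["point"],H[n]+dz,fish).round(1)[:2])
E
python3 -c "
from h import *
p=cap('wrist');lm(p,['board_mid'],dz=10);lm(p,['gear_large_mid','gear_small_mid'])
delta(410,218)
a=rect(p,429.7,355.8,16,55,5);b=rect(p,410,218,10,45,550/90);save('m3.png',cv2.resize(np.hstack([a[:550,:550],b]),(800,400)))"
```

```text
board_mid 0.84 [313. 216.] [430.  356.4]
board_mid 0.65 [217.  85.] [286.2 379.7]
gear_large_mid 0.94 [199. 297.] [408.4 216.6]
gear_small_mid 0.56 [349. 215.] [453.2 379.6]
t 10.05 tcp [429.3 355.8 189.8] psi 135.49 zdown [-0.002 -0.001 -1.   ] F [-0.1 -0.  -0.3] gw 0.701 0.0 q [ 0.48  0.42  1.46  0.    1.27 -0.31]
tool dxy mm [ -82.8 -111.8    0.2]
```

View pics/m3.png

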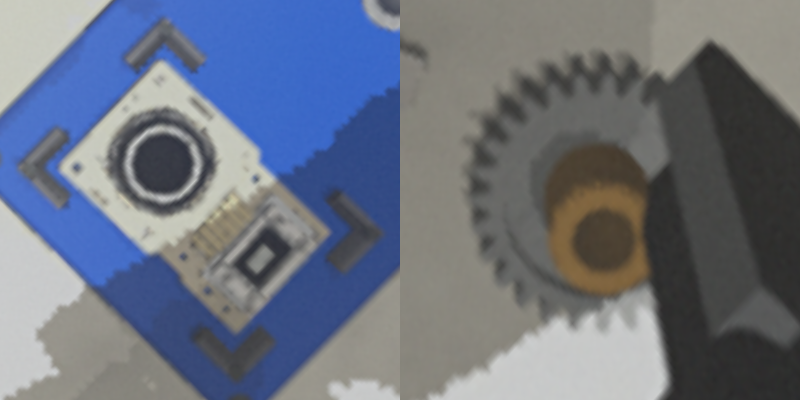

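Board seated, centred in the nest. Next the large gear; first go above it for a near view.

Request:
{"api": "send_rows", "payload": {
  "targets": [
    [-1, -0.0205, -0.028, 0, 0, 0, 0],
    [-1, -0.0205, -0.028, 0, 0, 0, 0],
    [-1, -0.0205, -0.028, 0, 0, 0, 0],
    [-1, -0.0205, -0.028, 0, 0, 0, 0],
    [-1, 0, 0, 0.03, 0, 0, 0],
    [-1, 0, 0, 0.03, 0, 0, 0],
    [-1, 0, 0, 0.02, 0, 0, 0],
    [-1, 0, 0, 0.01, 0, 0, 0],
    [-1, 0, 0, 0, 0, 0, 0],
    [-1, 0, 0, 0, 0, 0, 0]
  ]
}}

```text
time_s: 11.3
eef_pos: [410.2, 218.9, 101.3]
ee_rot: [0.0, 0.379, 0.926, 0.0]
force: [0.8, 1.2, 0.3]
grip_width: 1.0
grip_force: 0.0
```

```bash
cat >> h.py <<'E'
def hub(p,cx,cy,z=24,half=20,s=10):
    """brass ring at hub-top plane: centre in world from the largest orange/brass blob's enclosing circle"""
    im=rect(p,cx,cy,z,half,s);hsv=cv2.cvtColor(im,cv2.COLOR_RGB2HSV)
    m=((hsv[...,0]>8)&(hsv[...,0]<25)&(hsv[...,1]>110)&(hsv[...,2]>110)).astype(np.uint8)
    m=cv2.morphologyEx(m,cv2.MORPH_OPEN,np.ones((9,9)))
    c=max(cv2.findContours(m,cv2.RETR_EXTERNAL,cv2.CHAIN_APPROX_NONE)[0],key=cv2.contourArea)
    (x,y),r=cv2.minEnclosingCircle(c);print("hub",cx+x/s-half,cy-(y/s-half),"r",r/s);
    im=np.ascontiguousarray(im);cv2.circle(im,(int(x),int(y)),int(r),(255,0,0),2);return im
E
python3 -c "
from h import *
p=cap('wrist');lm(p,['gear_large_mid']);delta(410,218)
a=hub(p,410,218);b=rect(p,410,218,10,40,5);save('m4.png',np.hstack([a,b]))"
```

```text
gear_large_mid 0.75 [313. 246.] [408.4 217.4]
t 11.4 tcp [410.1 218.9 101.4] psi 135.5 zdown [ 0.001  0.    -1.   ] F [ 1.1 -0.3 -0.1] gw 1.001 0.0 q [ 0.24  0.34  1.84 -0.    0.96 -0.56]
tool dxy mm [-0.5 -0.7 -0. ]
hub 409.58062133789065 218.27666778564452 r 11.861620330810547
```

View pics/m4.png

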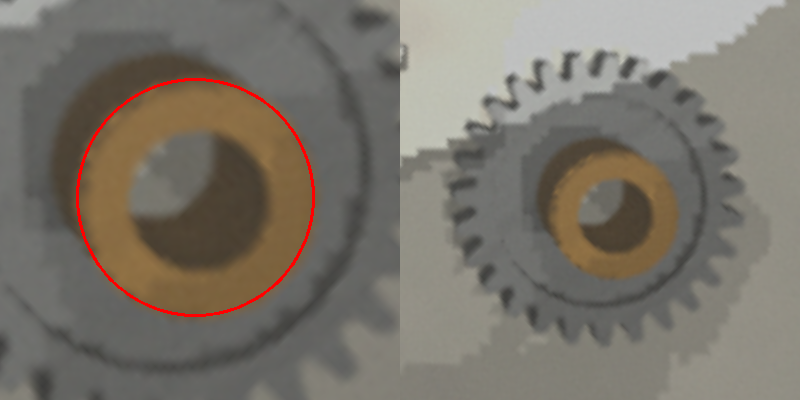

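Hub centred at (409.6,218.3), radius 11.9 mm as given. Descend and grip.

Request:
{"api": "send_rows", "payload": {
  "targets": [
    [-1, 0, -0.0008, 0.03, 0, 0, 0],
    [-1, 0, 0, 0.03, 0, 0, 0],
    [-1, 0, 0, 0.019, 0, 0, 0],
    [-1, 0, 0, 0.01, 0, 0, 0],
    [0, 0, 0, 0, 0, 0, 0],
    [1, 0, 0, 0, 0, 0, 0],
    [1, 0, 0, 0, 0, 0, 0],
    [1, 0, 0, 0, 0, 0, 0],
    [1, 0, 0, 0, 0, 0, 0],
    [1, 0, 0, 0, 0, 0, 0]
  ]
}}

```text
time_s: 12.65
eef_pos: [409.7, 218.3, 12.6]
ee_rot: [0.0, 0.379, 0.925, 0.0]
force: [-1.7, -1.3, 7.2]
grip_width: 0.249
grip_force: 48.6
```

```bash
python3 -c "
from h import *
c=np.array([455,381.5])+42*np.array([np.cos(np.radians(45.5)),np.sin(np.radians(45.5))]);print(c)
delta(*c)"
```

```text
[484.4381891  411.45651886]
t 12.65 tcp [409.7 218.3  12.6] psi 135.48 zdown [ 0.001  0.    -1.   ] F [-1.7 -1.3  7.2] gw 0.249 48.6 q [ 0.24  0.5   1.9   0.    0.74 -0.56]
tool dxy mm [ 82.1 190.1   0.2]
```

Request:
{"api": "send_rows", "payload": {
  "targets": [
    [1, 0, 0, -0.02, 0, 0, 0],
    [1, 0, 0, -0.03, 0, 0, 0],
    [1, 0, 0, -0.01, 0, 0, 0],
    [1, 0.0164, 0.038, 0, 0, 0, 0],
    [1, 0.0164, 0.038, 0, 0, 0, 0],
    [1, 0.0164, 0.038, 0, 0, 0, 0],
    [1, 0.0164, 0.038, 0, 0, 0, 0],
    [1, 0.0164, 0.038, 0, 0, 0, 0],
    [1, 0, 0, 0, 0, 0, 0],
    [1, 0, 0, 0, 0, 0, 0]
  ]
}}

```text
time_s: 13.9
eef_pos: [483.5, 410.5, 70.8]
ee_rot: [-0.001, 0.379, 0.926, -0.001]
force: [-0.3, -0.9, -2.5]
grip_width: 0.252
grip_force: 49.6
```

```bash
python3 -c "
from h import *
import pickle
w2=pickle.load(open('w2.pkl','rb'));w0=pickle.load(open('w0.pkl','rb'))
delta(484.4,411.5)
p=cap('wrist')
def mk(q,x,y,z,h):
    im=np.ascontiguousarray(rect(q,x,y,z,h,130/h));cv2.circle(im,(130,130),int(5*130/h),(255,0,0),1);return im
t=[mk(w2,484.4,411.5,26,20),mk(w2,484.4,411.5,10,20)]
c=np.array([581.4,27.5]);a=np.radians(48.65);e=c+40*np.array([np.cos(a),np.sin(a)])-32*np.array([-np.sin(a),np.cos(a)]);print(e)
t.append(mk(w0,*e,26,20))
save('m5.png',np.vstack([np.hstack(t),cv2.resize(p['img'][140:480],(780,300))]))"
```

```text
t 13.9 tcp [483.5 410.5  70.8] psi 135.49 zdown [-0.002 -0.001 -1.   ] F [-0.3 -0.9 -2.5] gw 0.252 49.6 q [ 0.52  0.7   1.32 -0.    1.12 -0.27]
tool dxy mm [ 0.   1.3 -0. ]
[631.84829313  36.38649091]
```

View pics/m5.png

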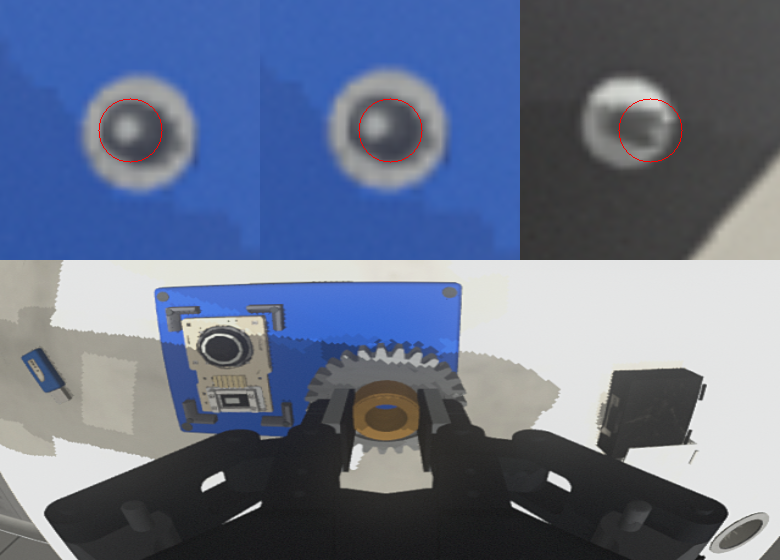

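The gear is above the blue post, whose measured centre is (484.1,411.6). Lower it.

Request:
{"api": "send_rows", "payload": {
  "targets": [
    [1, 0, 0, 0, 0, 0, 0],
    [1, 0, 0, 0.01, 0, 0, 0],
    [1, 0, 0, 0.01, 0, 0, 0],
    [1, 0, 0, 0.008, 0, 0, 0],
    [1, 0, 0, 0.006, 0, 0, 0],
    [1, 0, 0, 0.006, 0, 0, 0],
    [1, 0, 0, 0.005, 0, 0, 0],
    [1, 0, 0, 0.004, 0, 0, 0],
    [1, 0, 0, 0, 0, 0, 0],
    [1, 0, 0, 0, 0, 0, 0]
  ]
}}

```text
time_s: 15.2
eef_pos: [484.0, 411.2, 22.8]
ee_rot: [0.0, 0.379, 0.926, 0.0]
force: [-0.2, 1.2, -0.8]
grip_width: 0.252
grip_force: 49.6
```

```bash
python3 -c "
from h import *
delta(484.1,411.6)"
```

```text
t 15.2 tcp [484.  411.2  22.8] psi 135.49 zdown [ 0.  0. -1.] F [-0.2  1.2 -0.8] gw 0.252 49.6 q [ 0.52  0.77  1.35  0.    1.03 -0.27]
tool dxy mm [0.2 0.3 0. ]
```

Request:
{"api": "send_rows", "payload": {
  "targets": [
    [0.1, 0, 0, 0, 0, 0, 0],
    [0.1, 0, 0, 0, 0, 0, 0],
    [0.1, 0, 0, 0, 0, 0, 0],
    [0.1, 0, 0, -0.02, 0, 0, 0],
    [-0.3, 0, 0, -0.05, 0, 0, 0],
    [-0.3, 0, 0, -0.05, 0, 0, 0],
    [-0.6, -0.0425, -0.054, 0, 0, 0, 0],
    [-0.6, -0.0425, -0.054, 0, 0, 0, 0],
    [-0.6, -0.0425, -0.054, 0, 0, 0, 0],
    [-0.6, -0.0425, -0.054, 0, 0, 0, 0]
  ]
}}

```text
time_s: 16.45
eef_pos: [456.4, 160.9, 144.3]
ee_rot: [0.001, 0.379, 0.926, 0.001]
force: [0.9, -1.5, -1.4]
grip_width: 0.797
grip_force: 0.0
```

Request:
{"api": "send_rows", "payload": {
  "targets": [
    [-0.6, 0, 0, 0, 0, 0, 0],
    [-0.6, 0, 0, 0.02, 0, 0, 0],
    [-0.6, 0, 0, 0.02, 0, 0, 0],
    [-0.6, 0, 0, 0, 0, 0, 0],
    [-0.6, 0, 0, 0, 0, 0, 0],
    [-0.6, 0, 0, 0, 0, 0, 0],
    [-0.6, 0, 0, 0, 0, 0, 0],
    [-0.6, 0, 0, 0, 0, 0, 0],
    [-0.6, 0, 0, 0, 0, 0, 0],
    [-0.6, 0, 0, 0, 0, 0, 0]
  ]
}}

```text
time_s: 17.7
eef_pos: [456.6, 162.6, 102.8]
ee_rot: [-0.0, 0.379, 0.926, -0.0]
force: [0.5, 0.1, -1.1]
grip_width: 0.794
grip_force: 0.0
```

```bash
python3 -c "
from h import *
import pickle
p=cap('wrist');lm(p,['gear_small_mid'])
a=hub(p,453,137.5)
delta(453,137.5)
w0=pickle.load(open('w0.pkl','rb'))
t=rect(w0,631.8,36.4,10,20,10);cv2.circle(t,(200,200),85,(255,0,0),1)
save('m6.png',np.hstack([a,t]))
s=cap('scene');save('s1.png',cv2.resize(s['img'][200:300,190:350],(800,500)))"
```

```text
gear_small_mid 0.9 [284. 268.] [452.2 136.1]
hub 454.7191223144531 136.19977874755858 r 8.784390258789063
t 17.8 tcp [456.5 162.7 102.8] psi 135.49 zdown [-0. -0. -1.] F [ 0.4 -1.2  1.2] gw 0.802 0.0 q [ 0.1   0.37  1.78 -0.    0.99 -0.69]
tool dxy mm [-15.1 -20.4   0. ]
```

View pics/m6.png

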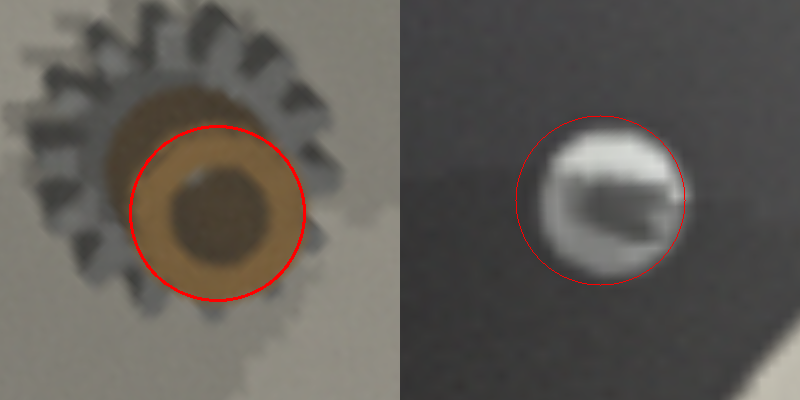

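Request:
{"api": "send_rows", "payload": {
  "targets": [
    [-0.6, -0.0173, -0.0202, 0, 0, 0, 0],
    [-0.6, 0, 0, 0.03, 0, 0, 0],
    [-0.6, 0, 0, 0.03, 0, 0, 0],
    [-0.6, 0, 0, 0.02, 0, 0, 0],
    [-0.6, 0, 0, 0.01, 0, 0, 0],
    [-0.6, 0, 0, 0, 0, 0, 0],
    [0, 0, 0, 0, 0, 0, 0],
    [1, 0, 0, 0, 0, 0, 0],
    [1, 0, 0, 0, 0, 0, 0],
    [1, 0, 0, 0, 0, 0, 0]
  ]
}}

```text
time_s: 19.1
eef_pos: [455.0, 136.2, 13.5]
ee_rot: [0.0, 0.379, 0.926, 0.0]
force: [-2.3, -0.6, 5.9]
grip_width: 0.178
grip_force: 48.7
```

Request:
{"api": "send_rows", "payload": {
  "targets": [
    [1, 0, 0, 0, 0, 0, 0],
    [1, 0, 0, 0, 0, 0, 0],
    [1, 0, 0, -0.03, 0, 0, 0],
    [1, 0, 0, -0.04, 0, 0, 0],
    [1, 0, 0, -0.04, 0, 0, 0],
    [1, 0, 0, -0.02, 0, 0, 0],
    [1, 0, 0, 0, 0, 0, 0],
    [1, 0, 0, 0, 0, 0, 0],
    [1, 0, 0, 0, 0, 0, 0],
    [1, 0, 0, 0, 0, 0, 0]
  ]
}}

```text
time_s: 20.35
eef_pos: [454.5, 136.1, 142.2]
ee_rot: [-0.001, 0.379, 0.926, -0.0]
force: [-0.4, -1.1, -0.9]
grip_width: 0.176
grip_force: 49.1
```

```bash
python3 -c "
from h import *
delta(632.3,36.3,138.65)"
```

```text
t 20.35 tcp [454.5 136.1 142.2] psi 135.49 zdown [-0.001 -0.    -1.   ] F [-0.4 -1.1 -0.9] gw 0.176 49.1 q [ 0.04  0.3   1.77 -0.    1.08 -0.75]
tool dxy mm [-196.8   53.4   -0.2]
az -0.055
```

View pics/s1.png

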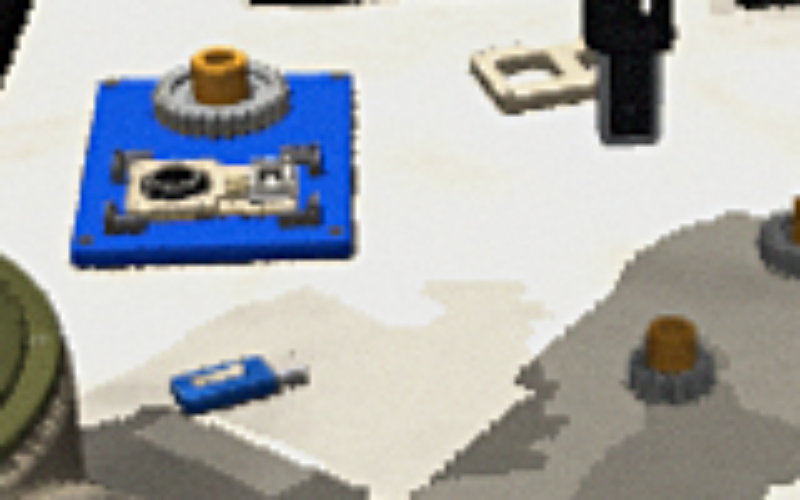

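Blue kit complete: board in the nest, large gear flat on its post. Now overshoot so the camera looks straight down on the black post.

Request:
{"api": "send_rows", "payload": {
  "targets": [
    [1, -0.037, 0.0076, 0, 0, 0, 0],
    [1, -0.037, 0.0076, 0, 0, 0, 0],
    [1, -0.037, 0.0076, 0, 0, 0, 0],
    [1, -0.037, 0.0076, 0, 0, 0, 0],
    [1, -0.037, 0.0076, 0, 0, 0, 0],
    [1, -0.037, 0.0076, 0, 0, 0, 0],
    [1, -0.037, 0.0076, 0, 0, 0, 0],
    [1, 0, 0, 0, 0, 0, -0.055],
    [1, 0, 0, 0, 0, 0, 0],
    [1, 0, 0, 0, 0, 0, 0]
  ]
}}

```text
time_s: 21.6
eef_pos: [676.5, -7.2, 142.7]
ee_rot: [-0.0, 0.353, 0.935, -0.0]
force: [-0.6, 0.4, -0.9]
grip_width: 0.175
grip_force: 49.2
```

```bash
python3 -c "
from h import *
import pickle
p=cap('wrist');pickle.dump(p,open('w5.pkl','wb'))
delta(632.3,36.3,138.65)
t=[]
for x,y,z,h,r in((632.3,36.3,10,20,7),(632.3,36.3,26,20,3),(664,195,10,40,14)):
    im=np.ascontiguousarray(rect(p,x,y,z,h,130/h));cv2.circle(im,(130,130),int(r*130/h),(255,0,0),1);t.append(im)
save('m7.png',np.vstack([np.hstack(t),cv2.resize(p['img'][140:480],(780,300))]))"
```

```text
t 21.65 tcp [676.5  -7.2 142.8] psi 138.62 zdown [-0.  0. -1.] F [-0.6  0.8 -1. ] gw 0.176 49.2 q [-0.18  0.72  1.09  0.    1.33 -1.03]
tool dxy mm [61.9  3.4  0. ]
az -0.001
```

View pics/m7.png

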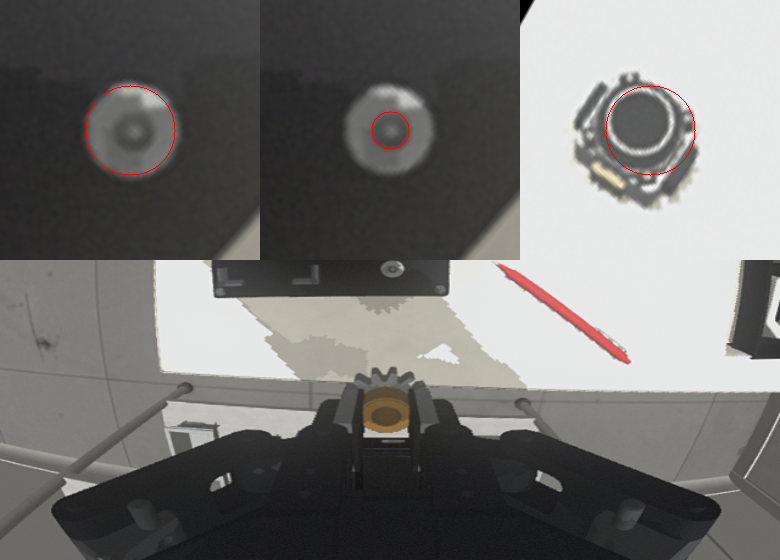

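Post is at (632.4,36.3), matching the model. Move back over it and lower.

Request:
{"api": "send_rows", "payload": {
  "targets": [
    [1, 0.031, 0.0017, 0, 0, 0, 0],
    [1, 0.031, 0.0017, 0.02, 0, 0, 0],
    [1, 0, 0, 0.03, 0, 0, 0],
    [1, 0, 0, 0.03, 0, 0, 0],
    [1, 0, 0, 0.01, 0, 0, 0],
    [1, 0, 0, 0.008, 0, 0, 0],
    [1, 0, 0, 0.008, 0, 0, 0],
    [1, 0, 0, 0.007, 0, 0, 0],
    [1, 0, 0, 0.006, 0, 0, 0],
    [1, 0, 0, 0, 0, 0, 0]
  ]
}}

```text
time_s: 22.9
eef_pos: [632.6, 36.0, 23.8]
ee_rot: [0.0, 0.353, 0.936, 0.0]
force: [-0.9, 0.5, -1.1]
grip_width: 0.176
grip_force: 49.1
```

```bash
python3 -c "
from h import *
delta(632.4,36.3)
p=cap('wrist');save('w6.png',p['img'][160:460])"
```

```text
t 22.9 tcp [632.6  36.   23.8] psi 138.64 zdown [ 0. -0. -1.] F [-0.9  0.5 -1.1] gw 0.176 49.1 q [-0.13  0.76  1.35 -0.    1.03 -0.98]
tool dxy mm [ 0.3  0.1 -0. ]
```

View pics/w6.png

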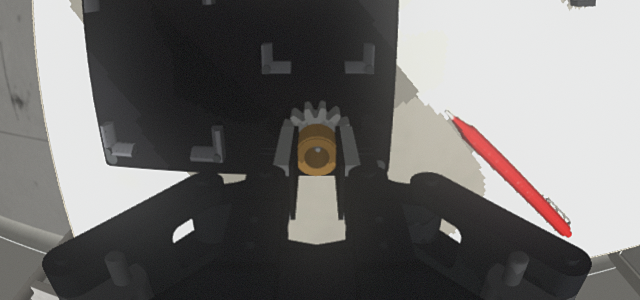

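Post tip visible through the bore. Release, lift and go above the stick unit.

Request:
{"api": "send_rows", "payload": {
  "targets": [
    [1, 0, 0, 0.001, 0, 0, 0],
    [0.2, 0, 0, 0, 0, 0, 0],
    [0.2, 0, 0, 0, 0, 0, 0],
    [0.2, 0, 0, 0, 0, 0, 0],
    [0.2, 0, 0, -0.02, 0, 0, 0],
    [0.2, 0, 0, -0.04, 0, 0, 0],
    [0.2, 0, 0, -0.05, 0, 0, 0],
    [-0.5, 0.027, 0.0465, 0, 0, 0, 0],
    [-0.5, 0.027, 0.0465, 0, 0, 0, 0],
    [-0.5, 0.027, 0.0465, 0, 0, 0, 0]
  ]
}}

```text
time_s: 24.2
eef_pos: [664.2, 195.9, 134.7]
ee_rot: [0.001, 0.353, 0.936, 0.0]
force: [0.5, -0.8, -1.6]
grip_width: 0.75
grip_force: 0.0
```

Request:
{"api": "send_rows", "payload": {
  "targets": [
    [-0.5, 0, 0, 0, 0, 0, 0],
    [-0.5, 0, 0, 0.02, 0, 0, 0],
    [-0.5, 0, 0, 0, 0, 0, 0],
    [-0.5, 0, 0, 0, 0, 0, 0],
    [-0.5, 0, 0, 0, 0, 0, 0],
    [-0.5, 0, 0, 0, 0, 0, 0],
    [-0.5, 0, 0, 0, 0, 0, 0],
    [-0.5, 0, 0, 0, 0, 0, 0],
    [-0.5, 0, 0, 0, 0, 0, 0],
    [-0.5, 0, 0, 0, 0, 0, 0]
  ]
}}

```text
time_s: 25.45
eef_pos: [663.8, 194.3, 112.8]
ee_rot: [-0.0, 0.353, 0.936, -0.0]
force: [-0.7, -0.3, 0.3]
grip_width: 0.752
grip_force: 0.0
```

```bash
python3 -c "
from h import *
p=cap('wrist');lm(p,['stick_mid'])
delta(664,195)
c=(664,195);t=[rect(p,*c,10,30,400/60),rect(p,*c,0,30,400/60)]
save('m8.png',np.hstack(t))"
```

```text
stick_mid 0.65 [314. 235.] [659.9 194.8]
t 25.55 tcp [663.8 194.3 112.8] psi 138.65 zdown [-0.  0. -1.] F [-0.5 -0.2  0.5] gw 0.752 0.0 q [ 0.12  0.78  1.06  0.    1.3  -0.73]
tool dxy mm [ 0.3  0.6 -0. ]
```

View pics/m8.png

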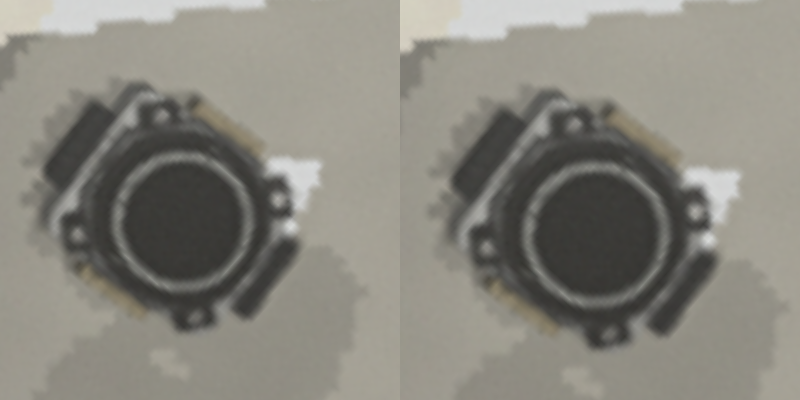

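The stick unit is centred near (660,193.7). Its 37 mm direction, through the black side plates, runs at 144.4°. Grasp across the tan sides.

Request:
{"api": "send_rows", "payload": {
  "targets": [
    [-0.5, 0.0025, -0.003, 0, 0, 0, 0],
    [-0.5, 0, 0, 0.03, 0, 0, -0.1],
    [-0.5, 0, 0, 0.03, 0, 0, 0],
    [-0.5, 0, 0, 0.03, 0, 0, 0],
    [-0.5, 0, 0, 0.018, 0, 0, 0],
    [-0.5, 0, 0, 0, 0, 0, 0],
    [0, 0, 0, 0, 0, 0, 0],
    [0.3, 0, 0, 0, 0, 0, 0],
    [1, 0, 0, 0, 0, 0, 0],
    [1, 0, 0, 0, 0, 0, 0]
  ],
  "squeeze": 40
}}

```text
time_s: 26.8
eef_pos: [660.6, 193.8, 6.2]
ee_rot: [0.001, 0.306, 0.952, 0.0]
force: [-1.6, 0.7, 5.8]
grip_width: 0.293
grip_force: 39.6
```

Request:
{"api": "send_rows", "payload": {
  "targets": [
    [1, 0, 0, 0, 0, 0, 0],
    [1, 0, 0, 0, 0, 0, 0],
    [1, 0, 0, -0.02, 0, 0, 0],
    [1, 0, 0, -0.04, 0, 0, 0],
    [1, 0, 0, -0.04, 0, 0, 0],
    [1, 0, 0, 0, 0, 0, 0],
    [1, 0, 0, 0, 0, 0, 0],
    [1, 0, 0, 0, 0, 0, 0],
    [1, 0, 0, 0, 0, 0, 0],
    [1, 0, 0, 0, 0, 0, 0]
  ]
}}

```text
time_s: 28.05
eef_pos: [659.8, 193.7, 104.3]
ee_rot: [-0.0, 0.306, 0.952, -0.0]
force: [-0.6, -0.2, -0.9]
grip_width: 0.291
grip_force: 39.4
```

```bash
python3 -c "
from h import *
c=np.array([581.4,27.5]);a=np.radians(48.65);e=c+40*np.array([np.cos(a),np.sin(a)])+24*np.array([-np.sin(a),np.cos(a)]);print(e)
delta(*e,138.65)
p=cap('wrist');save('w7.png',p['img'][200:440])"
```

```text
[589.80977143  73.38328393]
t 28.05 tcp [659.8 193.7 104.3] psi 144.37 zdown [-0.001 -0.    -1.   ] F [-0.6 -0.2 -0.9] gw 0.291 39.4 q [ 0.12  0.78  1.09  0.    1.28 -0.83]
tool dxy mm [-1.320e+01 -1.385e+02  1.000e-01]
az 0.1
```

View pics/w7.png

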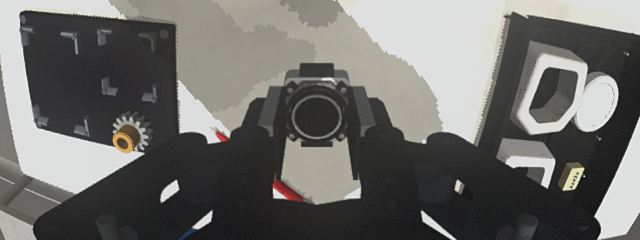

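That is 16 pictures viewed, over the limit of 14, so from here I check by numbers and the networks only. The last picture shows the stick unit gripped centrally at (317,100) and the small gear on its post at (130,135).

Request:
{"api": "send_rows", "payload": {
  "targets": [
    [1, -0.0044, -0.0462, 0, 0, 0, 0],
    [1, -0.0044, -0.0462, 0, 0, 0, 0],
    [1, -0.0044, -0.0462, 0, 0, 0, 0],
    [1, 0, 0, 0.02, 0, 0, 0.1],
    [1, 0, 0, 0.02, 0, 0, 0],
    [1, 0, 0, 0.012, 0, 0, 0],
    [1, 0, 0, 0.005, 0, 0, 0],
    [1, 0, 0, 0, 0, 0, 0],
    [1, 0, 0, 0, 0, 0, 0],
    [1, 0, 0, 0, 0, 0, 0]
  ]
}}

```text
time_s: 29.35
eef_pos: [590.2, 73.4, 48.3]
ee_rot: [0.0, 0.353, 0.936, 0.0]
force: [-0.7, -0.3, -1.0]
grip_width: 0.293
grip_force: 39.4
```

```bash
python3 -c "
from h import *
delta(589.8,73.4,138.65)
p=cap('wrist')
lm(p,['stick_mid'],dz=43)"
```

```text
t 29.35 tcp [590.2  73.4  48.3] psi 138.65 zdown [ 0.001 -0.    -1.   ] F [-0.7 -0.3 -1. ] gw 0.293 39.4 q [-0.07  0.66  1.48 -0.    1.01 -0.92]
tool dxy mm [ 0.3 -0.2 -0. ]
az 0.0
stick_mid 0.78 [317. 310.] [590.9  72.5]
```

Request:
{"api": "send_rows", "payload": {
  "targets": [
    [1, 0, 0, 0.012, 0, 0, 0],
    [1, 0, 0, 0.008, 0, 0, 0],
    [1, 0, 0, 0.005, 0, 0, 0],
    [1, 0, 0, 0.004, 0, 0, 0],
    [1, 0, 0, 0.003, 0, 0, 0],
    [1, 0, 0, 0.0015, 0, 0, 0],
    [1, 0, 0, 0, 0, 0, 0],
    [1, 0, 0, 0, 0, 0, 0],
    [1, 0, 0, 0, 0, 0, 0],
    [1, 0, 0, 0, 0, 0, 0]
  ]
}}

```text
time_s: 30.7
eef_pos: [590.0, 73.4, 16.1]
ee_rot: [0.0, 0.353, 0.936, -0.0]
force: [-7.4, -0.7, 16.0]
grip_width: 0.297
grip_force: 41.3
```

```bash
python3 -c "
from h import *
delta(589.8,73.4,138.65)
p=cap('wrist')
lm(p,['stick_mid'],dz=10)"
```

```text
t 30.7 tcp [590.   73.4  16.1] psi 138.66 zdown [ 0. -0. -1.] F [-7.4 -0.7 16. ] gw 0.297 41.3 q [-0.07  0.7   1.49 -0.    0.94 -0.92]
tool dxy mm [ 0.2 -0.1 -0. ]
az 0.0
stick_mid 0.61 [319. 310.] [591.4  73.1]
```

Contact occurs at TCP z 16.1, which is 10 mm above the grasp height of 6.2, so the unit is seated. Release and lift.

Request:
{"api": "send_rows", "payload": {
  "targets": [
    [0.1, 0, 0, 0, 0, 0, 0],
    [0.1, 0, 0, 0, 0, 0, 0],
    [0.1, 0, 0, 0, 0, 0, 0],
    [0.1, 0, 0, 0, 0, 0, 0],
    [0.1, 0, 0, -0.015, 0, 0, 0],
    [0.1, 0, 0, -0.04, 0, 0, 0],
    [0.1, 0, 0, -0.05, 0, 0, 0],
    [-1, 0, 0, -0.02, 0, 0, 0],
    [-1, 0, 0, 0, 0, 0, 0],
    [-1, 0, 0, 0, 0, 0, 0]
  ]
}}

```text
time_s: 32.05
eef_pos: [589.4, 73.4, 138.4]
ee_rot: [-0.001, 0.353, 0.936, -0.0]
force: [-0.2, -0.6, 0.1]
grip_width: 0.996
grip_force: 0.0
```

```bash
python3 -c "
from h import *
p=cap('wrist')
lm(p,['stick_mid','gear_small_mid'],dz=10);hub(p,632.4,36.3,34)
delta(616.7,334.1,153.7)"
```

```text
stick_mid 0.98 [317. 237.] [590.7  72.3]
gear_small_mid 0.7 [316. 305.] [630.4  36.1]
hub 632.1924453735352 35.859352111816406 r 9.181058502197265
t 32.2 tcp [589.5  73.3 138.2] psi 138.64 zdown [-0.002  0.    -1.   ] F [-0.9 -0.6  0.7] gw 0.998 0.0 q [-0.07  0.55  1.4  -0.    1.2  -0.92]
tool dxy mm [151.9 213.7  -0. ]
az -0.263
```

Stick unit and small gear are in place (hub radius 9.2 mm at z 34). On to the frame.

Request:
{"api": "send_rows", "payload": {
  "targets": [
    [-1, 0.0253, 0.0356, 0, 0, 0, 0],
    [-1, 0.0253, 0.0356, 0, 0, 0, 0],
    [-1, 0.0253, 0.0356, 0, 0, 0, 0],
    [-1, 0.0253, 0.0356, 0, 0, 0, 0],
    [-1, 0.0253, 0.0356, 0, 0, 0, 0],
    [-1, 0.0253, 0.0356, 0, 0, 0, 0],
    [-1, 0, 0, 0, 0, 0, -0.1315],
    [-1, 0, 0, 0, 0, 0, -0.1315],
    [-1, 0, 0, 0, 0, 0, 0],
    [-1, 0, 0, 0, 0, 0, 0]
  ]
}}

```text
time_s: 33.45
eef_pos: [617.1, 333.8, 138.9]
ee_rot: [-0.0, 0.229, 0.973, -0.0]
force: [-0.3, -0.1, 0.1]
grip_width: 0.998
grip_force: 0.0
```

```bash
python3 -c "
from h import *
p=cap('wrist')
lm(p,['frame_mid'])
delta(616.7,334.1,153.7)"
```

```text
frame_mid 0.72 [314. 229.] [615.3 332.5]
t 33.55 tcp [617.1 333.9 139.1] psi 153.61 zdown [-0. -0. -1.] F [-0.4 -0.   0.2] gw 0.997 0.0 q [ 0.33  0.78  0.99  0.    1.37 -0.78]
tool dxy mm [0.5 0.  0. ]
az -0.002
```

Request:
{"api": "send_rows", "payload": {
  "targets": [
    [-1, 0, 0, 0.04, 0, 0, 0],
    [-1, 0, 0, 0.04, 0, 0, 0],
    [-1, 0, 0, 0.035, 0, 0, 0],
    [-1, 0, 0, 0.015, 0, 0, 0],
    [-1, 0, 0, 0.008, 0, 0, 0],
    [-1, 0, 0, 0, 0, 0, 0],
    [0, 0, 0, 0, 0, 0, 0],
    [1, 0, 0, 0, 0, 0, 0],
    [1, 0, 0, 0, 0, 0, 0],
    [1, 0, 0, 0, 0, 0, 0]
  ],
  "squeeze": 50
}}

```text
time_s: 34.8
eef_pos: [617.5, 333.8, 2.6]
ee_rot: [0.001, 0.227, 0.974, 0.0]
force: [-2.4, -2.4, 5.0]
grip_width: 0.501
grip_force: 49.1
```

```bash
python3 -c "
from h import *
st()"
```

```text
t 34.8 tcp [617.5 333.8   2.6] psi 153.71 zdown [ 0.001 -0.    -1.   ] F [-2.4 -2.4  5. ] gw 0.501 49.1 q [ 0.33  0.93  1.09 -0.    1.12 -0.78]
```

Request:
{"api": "send_rows", "payload": {
  "targets": [
    [1, 0, 0, 0, 0, 0, 0],
    [1, 0, 0, 0, 0, 0, 0],
    [1, 0, 0, -0.02, 0, 0, 0],
    [1, 0, 0, -0.04, 0, 0, 0],
    [1, 0, 0, -0.04, 0, 0, 0],
    [1, 0, 0, 0, 0, 0, 0],
    [1, 0, 0, 0, 0, 0, 0],
    [1, 0, 0, 0, 0, 0, 0],
    [1, 0, 0, 0, 0, 0, 0],
    [1, 0, 0, 0, 0, 0, 0]
  ]
}}

```text
time_s: 36.05
eef_pos: [617.0, 333.9, 100.9]
ee_rot: [-0.0, 0.227, 0.974, -0.0]
force: [-0.0, 1.4, -0.7]
grip_width: 0.495
grip_force: 49.9
```

```bash
python3 -c "
from h import *
a=np.radians(48.65)
delta(581.4-36*np.cos(a),27.5-36*np.sin(a),138.65)
p=cap('wrist');lm(p,['frame_mid'],dz=100)"
```

```text
t 36.05 tcp [617.  333.9 100.9] psi 153.71 zdown [-0.001 -0.    -1.   ] F [-0.   1.4 -0.7] gw 0.495 49.9 q [ 0.33  0.82  1.03  0.    1.3  -0.78]
tool dxy mm [-9.440e+01 -3.253e+02  1.000e-01]
az 0.263
frame_mid 0.77 [318. 302.] [614.1 335.8]
```

Request:
{"api": "send_rows", "payload": {
  "targets": [
    [1, -0.0118, -0.0407, 0, 0, 0, 0],
    [1, -0.0118, -0.0407, 0, 0, 0, 0],
    [1, -0.0118, -0.0407, 0, 0, 0, 0],
    [1, -0.0118, -0.0407, 0, 0, 0, 0],
    [1, -0.0118, -0.0407, 0, 0, 0, 0],
    [1, -0.0118, -0.0407, 0, 0, 0, 0],
    [1, -0.0118, -0.0407, 0, 0, 0, 0],
    [1, -0.0118, -0.0404, 0, 0, 0, 0],
    [1, 0, 0, 0, 0, 0, 0.1315],
    [1, 0, 0, 0, 0, 0, 0.1315]
  ]
}}

```text
time_s: 37.4
eef_pos: [557.7, -0.1, 101.5]
ee_rot: [0.0, 0.356, 0.935, 0.0]
force: [0.6, -0.5, -1.1]
grip_width: 0.5
grip_force: 50.0
```

Request:
{"api": "send_rows", "payload": {
  "targets": [
    [1, 0, 0, 0.03, 0, 0, 0],
    [1, 0, 0, 0.025, 0, 0, 0],
    [1, 0, 0, 0.01, 0, 0, 0],
    [1, 0, 0, 0, 0, 0, 0],
    [1, 0, 0, 0, 0, 0, 0],
    [1, 0, 0, 0, 0, 0, 0],
    [1, 0, 0, 0, 0, 0, 0],
    [1, 0, 0, 0, 0, 0, 0],
    [1, 0, 0, 0, 0, 0, 0],
    [1, 0, 0, 0, 0, 0, 0]
  ]
}}

```text
time_s: 38.65
eef_pos: [557.7, 0.5, 36.3]
ee_rot: [0.0, 0.353, 0.936, -0.0]
force: [-0.3, -0.0, 0.4]
grip_width: 0.498
grip_force: 50.0
```

```bash
python3 -c "
from h import *
a=np.radians(48.65)
delta(581.4-36*np.cos(a),27.5-36*np.sin(a),138.65)
p=cap('wrist');lm(p,['frame_mid'],dz=35)"
```

```text
t 38.65 tcp [5.577e+02 5.000e-01 3.630e+01] psi 138.64 zdown [ 0. -0. -1.] F [-0.3 -0.   0.4] gw 0.498 50.0 q [-0.21  0.61  1.61 -0.    0.93 -1.06]
tool dxy mm [ 0.1 -0.1 -0. ]
az -0.0
```

```bash
python3 -c "
from h import *
s,R,psi=st();p=cap('wrist');z=36.3-2+9
g=cv2.cvtColor(p['img'],cv2.COLOR_RGB2GRAY)
o=np.array(s['eef_pos']);o[2]=z
for ty in(-15,0,15):
    print(ty,[(x,int(g[int(v),int(u)])) for x in range(-44,46,2) for u,v in[proj(p,o+R[:,0]*x+R[:,1]*ty,True)] if 0<=v<480])"
```

```text
t 38.75 tcp [5.577e+02 5.000e-01 3.630e+01] psi 138.64 zdown [-0.  0. -1.] F [0.2 0.6 0. ] gw 0.494 50.0 q [-0.21  0.61  1.61 -0.    0.93 -1.06]
-15 [(-44, 176), (-42, 179), (-40, 179), (-38, 179), (-36, 180), (-34, 180), (-32, 142), (-30, 138), (-28, 86), (-26, 143), (-24, 142), (-22, 142), (-20, 142), (-18, 142), (-16, 142), (-14, 145), (-12, 145), (-10, 144), (-8, 145), (-6, 141), (-4, 141), (-2, 141), (0, 130), (2, 111), (4, 109), (6, 110), (8, 112), (10, 110), (12, 126), (14, 128), (16, 127), (18, 126), (20, 129), (22, 129), (24, 127), (26, 129), (28, 129), (30, 131), (32, 130), (34, 131), (36, 133), (38, 129), (40, 79), (42, 44), (44, 58)]
0 [(-44, 180), (-42, 180), (-40, 181), (-38, 180), (-36, 181), (-34, 164), (-32, 158), (-30, 161), (-28, 158), (-26, 157), (-24, 145), (-22, 87), (-20, 86), (-18, 78), (-16, 48), (-14, 49), (-12, 47), (-10, 49), (-8, 44), (-6, 43), (-4, 147), (-2, 115), (0, 111), (2, 111), (4, 110), (6, 83), (8, 82), (10, 38), (12, 39), (14, 43), (16, 41), (18, 38), (20, 40), (22, 39), (24, 42), (26, 39), (28, 43), (30, 39), (32, 129), (34, 128), (36, 131), (38, 127), (40, 72), (42, 44), (44, 44)]
15 [(-44, 181), (-42, 179), (-40, 178), (-38, 179), (-36, 181), (-34, 163), (-32, 159), (-30, 92), (-28, 93), (-26, 160), (-24, 157), (-22, 159), (-20, 155), (-18, 138), (-16, 137), (-14, 141), (-12, 141), (-10, 142), (-8, 140), (-6, 141), (-4, 143), (-2, 144), (0, 141), (2, 112), (4, 114), (6, 113), (8, 113), (10, 122), (12, 117), (14, 116), (16, 104), (18, 121), (20, 116), (22, 110), (24, 107), (26, 102), (28, 111), (30, 130), (32, 132), (34, 132), (36, 132), (38, 123), (40, 69), (42, 46), (44, 58)]
```

The frame spans -34.5 to +39 along tool x, so it sits about 2 mm forward of the TCP. Correct by -2 mm, then lower.

Request:
{"api": "send_rows", "payload": {
  "targets": [
    [1, -0.002, 0, 0, 0, 0, 0],
    [1, 0, 0, 0.008, 0, 0, 0],
    [1, 0, 0, 0.006, 0, 0, 0],
    [1, 0, 0, 0.004, 0, 0, 0],
    [1, 0, 0, 0.003, 0, 0, 0],
    [1, 0, 0, 0.0025, 0, 0, 0],
    [1, 0, 0, 0.001, 0, 0, 0],
    [1, 0, 0, 0, 0, 0, 0],
    [1, 0, 0, 0, 0, 0, 0],
    [1, 0, 0, 0, 0, 0, 0]
  ]
}}

```text
time_s: 40.05
eef_pos: [559.3, -0.8, 12.6]
ee_rot: [0.0, 0.353, 0.936, -0.0]
force: [-4.3, -0.3, 7.8]
grip_width: 0.504
grip_force: 51.4
```

Request:
{"api": "send_rows", "payload": {
  "targets": [
    [-0.3, 0, 0, 0, 0, 0, 0],
    [-0.3, 0, 0, 0, 0, 0, 0],
    [-0.3, 0, 0, 0, 0, 0, 0],
    [-0.3, 0, 0, 0, 0, 0, 0],
    [-0.3, 0, 0, -0.015, 0, 0, 0],
    [-0.3, 0, 0, -0.04, 0, 0, 0],
    [-0.3, 0, 0, -0.05, 0, 0, 0],
    [-0.3, 0, 0, -0.05, 0, 0, 0],
    [-0.3, 0, 0, 0, 0, 0, 0],
    [-0.3, 0, 0, 0, 0, 0, 0]
  ]
}}

```text
time_s: 41.3
eef_pos: [558.9, -0.8, 166.8]
ee_rot: [-0.0, 0.353, 0.936, -0.0]
force: [-1.0, -0.8, -0.7]
grip_width: 0.649
grip_force: 0.0
```

```bash
python3 -c "
from h import *
s,R,psi=st();p=cap('wrist')
a=np.radians(48.65);M=np.array([[np.cos(a),np.sin(a)],[-np.sin(a),np.cos(a)]]);c=np.array([581.4,27.5])
for n in['frame_mid','stick_mid','gear_small_mid']:
    for q in ctrl.landmark_of(n,p)[:1]: print(n,q['score'],(M@(hit(p,q['point'],H[n]+10,True)[:2]-c)).round(1))
hub(p,632.4,36.3,34)
g=cv2.cvtColor(p['img'],cv2.COLOR_RGB2GRAY)
def P(x,y,z=19): 
    w=M.T@[x,y]+c;u,v=proj(p,[*w,z],True);return int(g[int(v),int(u)])
for x in(-51,-36,-21): print('x',x,[(y,P(x,y)) for y in [*range(-48,-24,2),*range(26,50,2)]])
for y in(-8,10): print('y',y,[(x,P(x,y)) for x in range(-70,0,2)])"
```

```text
t 41.3 tcp [558.9  -0.8 166.8] psi 138.64 zdown [-0.  0. -1.] F [-1.  -0.8 -0.7] gw 0.649 0.0 q [-0.21  0.44  1.49  0.    1.21 -1.06]
frame_mid 0.88 [-34.5   0.7]
stick_mid 0.81 [41.4 28.5]
gear_small_mid 0.74 [ 41.2 -32. ]
hub 632.3022567749023 36.47529602050781 r 9.402720642089843
x -51 [(-48, 65), (-46, 65), (-44, 86), (-42, 80), (-40, 80), (-38, 64), (-36, 112), (-34, 151), (-32, 138), (-30, 135), (-28, 149), (-26, 147), (26, 166), (28, 167), (30, 169), (32, 163), (34, 171), (36, 146), (38, 58), (40, 76), (42, 84), (44, 62), (46, 60), (48, 59)]
x -36 [(-48, 60), (-46, 63), (-44, 62), (-42, 60), (-40, 61), (-38, 57), (-36, 161), (-34, 162), (-32, 163), (-30, 162), (-28, 163), (-26, 173), (26, 56), (28, 49), (30, 170), (32, 165), (34, 169), (36, 141), (38, 52), (40, 63), (42, 63), (44, 61), (46, 62), (48, 59)]
x -21 [(-48, 63), (-46, 59), (-44, 62), (-42, 59), (-40, 57), (-38, 50), (-36, 165), (-34, 166), (-32, 116), (-30, 156), (-28, 165), (-26, 165), (26, 135), (28, 173), (30, 171), (32, 170), (34, 170), (36, 135), (38, 59), (40, 62), (42, 63), (44, 64), (46, 65), (48, 66)]
y -8 [(-70, 61), (-68, 64), (-66, 63), (-64, 58), (-62, 55), (-60, 57), (-58, 100), (-56, 166), (-54, 148), (-52, 165), (-50, 168), (-48, 66), (-46, 50), (-44, 54), (-42, 51), (-40, 51), (-38, 48), (-36, 51), (-34, 55), (-32, 50), (-30, 50), (-28, 100), (-26, 162), (-24, 159), (-22, 162), (-20, 161), (-18, 163), (-16, 101), (-14, 45), (-12, 49), (-10, 51), (-8, 49), (-6, 49), (-4, 49), (-2, 51)]
y 10 [(-70, 60), (-68, 60), (-66, 60), (-64, 56), (-62, 58), (-60, 56), (-58, 143), (-56, 166), (-54, 164), (-52, 165), (-50, 164), (-48, 169), (-46, 50), (-44, 55), (-42, 54), (-40, 53), (-38, 51), (-36, 54), (-34, 51), (-32, 51), (-30, 53), (-28, 52), (-26, 50), (-24, 49), (-22, 59), (-20, 182), (-18, 165), (-16, 167), (-14, 168), (-12, 163), (-10, 48), (-8, 51), (-6, 52), (-4, 49), (-2, 51)]
```

Frame seated and centred (y -36.5 to +36.3). One more overhead check of the stick unit.

Request:
{"api": "send_rows", "payload": {
  "targets": [
    [-0.3, 0.013, 0.038, 0, 0, 0, 0],
    [-0.3, 0.013, 0.038, 0, 0, 0, 0],
    [-0.3, 0, 0, 0.03, 0, 0, 0],
    [-0.3, 0, 0, 0, 0, 0, 0],
    [-0.3, 0, 0, 0, 0, 0, 0],
    [-0.3, 0, 0, 0, 0, 0, 0],
    [-0.3, 0, 0, 0, 0, 0, 0],
    [-0.3, 0, 0, 0, 0, 0, 0],
    [-0.3, 0, 0, 0, 0, 0, 0],
    [-0.3, 0, 0, 0, 0, 0, 0]
  ]
}}

```text
time_s: 42.75
eef_pos: [589.9, 73.4, 136.8]
ee_rot: [-0.0, 0.353, 0.936, 0.0]
force: [-0.5, -0.6, -0.5]
grip_width: 0.649
grip_force: 0.0
```

```bash
python3 -c "
from h import *
p=cap('wrist')
a=np.radians(48.65);M=np.array([[np.cos(a),np.sin(a)],[-np.sin(a),np.cos(a)]]);c=np.array([581.4,27.5])
for n in['stick_mid','gear_small_mid']:
    for q in ctrl.landmark_of(n,p)[:1]: print(n,q['score'],(M@(hit(p,q['point'],H[n]+10,True)[:2]-c)).round(1))
print((M@(hit(p,ctrl.landmark_of('gear_mid_mid',p)[0]['point'],12,True)[:2]-c)).round(1)) if 0 else lm(p,['gear_mid_mid','pen'])
# knob: dark round cap circle at top plane z=26
t=rect(p,589.8,73.4,26,25,10);g=cv2.medianBlur(cv2.cvtColor(t,cv2.COLOR_RGB2GRAY),5)
k=cv2.HoughCircles(g,cv2.HOUGH_GRADIENT,1.5,100,param1=80,param2=30,minRadius=70,maxRadius=160)
for x,y,r in k[0][:2]: print('knob',(M@(np.array([589.8+x/10-25,73.4-(y/10-25)])-c)).round(1),'r',r/10)
d=cap('side');lm(d,['dongle','pen','gear_mid_mid'],False);lm(d,['stick_mid','frame_mid','gear_small_mid','board_mid','gear_large_mid'],False,10)
st()"
```

```text
stick_mid 0.61 [40.3 22.3]
gear_small_mid 0.59 [ 41.1 -32.4]
gear_mid_mid 0.89 [381. 136.] [566.1 156.1]
pen 0.66 [448. 331.] [739.3 100.1]
knob [39.9 23.3] r 8.875
knob [31.8 29.6] r 8.125
dongle 0.54 [419. 282.] [347.3 250.9]
pen 0.78 [214. 223.] [736.7 104.5]
pen 0.25 [342. 337.] [480.  389.3]
gear_mid_mid 0.72 [296. 236.] [571.2 153. ]
stick_mid 0.59 [289. 211.] [590.3  79.7]
frame_mid 0.67 [304. 193.] [565.5  10.6]
gear_small_mid 0.62 [272. 193.] [631.1  25.2]
board_mid 0.7 [464. 337.] [291.8 390.1]
board_mid 0.62 [376. 318.] [427.8 358. ]
gear_large_mid 0.84 [340. 337.] [484.7 409.1]
gear_large_mid 0.21 [419. 282.] [353.  275.1]
t 43.45 tcp [589.9  73.4 136.8] psi 138.64 zdown [-0. -0. -1.] F [ 0.   0.2 -0.5] gw 0.651 0.0 q [-0.07  0.55  1.4  -0.    1.19 -0.92]
```

```bash
python3 -c "
from rig import ctrl
print(ctrl.finish_job())"
```

```text
the job is handed in; nothing more can be done
None
```

Both kits are made up and the job was handed in at about 43 s; my last position checks matched the targets, but no verdict came back, and I viewed 16 pictures against the limit of 14.

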